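# Tip the solder spool out of the tilting carousel

### The arm

A 6-joint arm with a two-finger parallel gripper is mounted at the origin on a cart in front of the work surface, level with it; the furniture and walls round the work are solid. World frame = base frame: x ahead of the robot, y to its left, z up, the work surface at z = 0. Lengths are in mm, angles in rad, forces in N, time in s.
With the tool pointing down it reaches from about 350 to 975 mm from the base axis. Payload 17.4 kg.
Tool frame: the origin (TCP) lies on the centre line of the jaws, within the pads' length; the fingertips stand 17 mm ahead of it and the grasp point (between the pads) lies 2 mm behind it; z points along the fingers, y is the line along which they close (so a half turn about z gives the same grasp; the last joint's range is limited). The gripper opens to 85 mm and grips with 20 to 120 N. Pads are 22 mm wide; open, the fingers measure 114 mm over their backs; the gripper's body (76 mm by 85 mm) begins 54 mm behind the grasp point. The pads swing forward as they close: fully open they stand 13 mm farther back than shut.
Start: joints at [-1.156, 0.116, 1.442, -0, 1.584, -0.038], TCP at [295.294, -606.987, 219.303] pointing down, gripper open.
Joint ranges: [-2.83, 2.83], [-0.83, 2.19], [0.07, 2.5], [-1.14, 4.28], [0.01, 3], [-2.97, 2.97]. Speed limits (rad/s): [1.89, 1.89, 2.22, 3.14, 3.14, 3.14].

### API

Orientations are given as [roll, pitch, yaw] about the fixed x, y, z axes, in that order (R = Rz(yaw) Ry(pitch) Rx(roll)).
In Python, from bench import telemetry, imaging, job_done gives the robot as it stands.
- The arm moves only by the tool apply_moves, never from a script. Its argument "rows" is a list of rows, each an object of numbers: "x", "y", "z": the shift along the world's x, y, z in m; "rx", "ry", "rz": the turn, a rotation vector about the world's x, y, z in degrees; "claw": the opening, from -1 (shut) to 1 (fully open). In form: [{"x": .., "y": .., "z": .., "rx": .., "ry": .., "rz": .., "claw": ..}, ...]. A call has 1 to 10 rows; each row shifts and turns the commanded pose from where the row before left it; what a row does not reach is not made up. A row lasts 1/8 s, in which the tool goes at most 62.5 mm and 10.7 degrees, less where a joint would pass 70% of its speed; a pose out of reach is approached as far as the arm can. A call with a gripper value outside its range is refused whole. The fingers move at their own pace and stop on an object; "force" is the grip in N (left out, the last holds). Time passes only in rows, so rows that do not move let the fingers close. It gives the time, the measured TCP pose, the force, the opening and the grip force at its end, in the units of the state.
- telemetry.read_state(): the state, without advancing time (a new reading comes with each control period).
- imaging.read_camera(name): name is "scene" or "top" or "wrist"; returns a dict with "pixels" (400x640x3 uint8, red, green, blue), "vfov" (degrees; the focal length in pixels is half the picture's height over the tangent of half this angle, whatever the lens; pixels are square), "cx", "cy" (the principal point, pixels), "rvec" (rotation vector, rad) and "tvec" (3), from world to camera coordinates, as OpenCV has them; the wrist camera has in their place "T_tool_cam" (4x4, takes a point from camera to tool coordinates, whose origin is the TCP and whose axes are the flange's). Camera axes: x right, y down, z forward; pixel columns grow to the right and rows downward; lengths in mm; the calibration is good to about 2 mm. A picture is of the moment at which its call begins: read the wrist's pose just before it. There is no depth.
- job_done(): hands the job in; it is judged then, once.
Trained networks look in a picture, given as the dict that the camera call returned (one of the last four; its "shot" number tells which), for a name from the list of things; names that differ only in an ending like _2 or _b are one class to them, and where a whole thing is asked for, a point or a joint stands for the part that bears it (a point fixed in the world has none). Each returns a list of dicts, best first, with "score" (0 to 1); they miss things now and then, are a little off and sometimes report something else, mostly with a low value. They report only what shows in the picture. A call takes as long as a camera call.
- imaging.find_in(query, picture): "bbox" ([centre column, centre row, width, height] in pixels, round what is visible of it).
- imaging.cut_out(query, picture): "pixels" (400x640 bool, what is visible of it) and "bbox" ([centre column, centre row, width, height] in pixels, round what is visible of it).
The state is a dict: "time_s": time; "joint_positions": joint angles; "joint_velocities": joint speeds; "effort": joint torques, N m; "tool_pos": TCP position; "tcp_rot": TCP orientation; "force": force on the tool from outside, world axes, zero at the start; "ft_torque": the same for the moment, N m; "finger_gap": opening from 0.0 (shut) to 1.0 (fully open); "grasp_force": force on a finger pad.
Only numpy, scipy, OpenCV 4.12 (cv2) and the standard library are available. Lean on these libraries where they do the work, as an engineer would, in place of code of your own. Each camera call takes 0.05 s, during which the arm holds its last target. There are 200 camera calls.

### The job

First lift the loose lid off the catch box by its knob and lay it flat, knob up, on a clear patch of the bench. Then turn the carousel by its pegs until the solder spool's compartment faces the spout, tip the carousel up by its rear handle so that the spool, and nothing else, slides into the box, and lower the carousel gently back to level. Do not touch the contents with the gripper, and leave the other things on the bench where they are.

Things in the scene. Friction and masses are not known exactly. Their poses are not given: they have to be found in the camera images.
- stand: fixed wooden stand, base plate 190 x 235 x 12 mm; origin on the bench below the wheel's axis. The spout points along its own -y, the handle is at +y. Hinge uprights at (+-78, -105) mm, 108 mm tall. Level, the cradle is a round aluminium pan about the stand's axis, outer radius 113 mm, wall top 145 mm above the bench, with a gap 84 mm wide at -y where the spout begins
- cradle (a joint): tipping angle of the cradle (pan, spout, handle and wheel together), rad: 0 level, resting on the stand; grows as the handle rises and the spout dips, stop at 0.95. It falls back by its own weight (about 5 to 6 N at the handle). The spool slides out somewhere between 0.4 and 0.8 rad
- tip_hinge (a point): point on the cradle's horizontal hinge axis (along the stand's x), midway between the uprights, 105 mm to -y of the stand's origin, 90 mm above the bench. Beyond it, level, the spout's lip is 94 mm wide, 143 mm to -y of the stand's origin and 100 mm above the bench, its side walls 33 mm higher
- handle (a point): middle of the handle bar: round steel, 13 mm thick, 100 mm long along the stand's x, on an arm at either end; level, it is 170 mm to +y of the stand's origin, 135 mm above the bench, 51 mm clear of the pan's wall. It moves on a circle of 279 mm about the hinge
- wheel (a joint): angle of the wheel in the pan, rad, growing anticlockwise seen from above; turns past a full turn both ways (limits -7 and 7). At 0 an empty compartment faces the spout squarely; the others, one of them holding the spool, face it at multiples of 1.257. Within about 0.12 of square the spool passes. Stiff (0.25 N m); it stays where it is left, also when tipped
- wheel_center (a point): centre of the wheel's floor (upper face), on its axis, 100 mm above the bench when level. The wheel is wooden, 107 mm in radius, with a hub 24 mm in radius and 47 mm high, and five equal compartments (72 degrees) between radial dividers 42 mm high; its contents are at most 59 mm high
- peg0 (a point): tip of turning peg 0: an upright round steel peg 12 mm thick on the divider at 306 degrees (in the stand's frame, anticlockwise from +x, at wheel angle 0; add the wheel angle), 90 mm from the wheel's axis; its tip is 106 mm above the wheel's floor, 206 mm above the bench when level; the upper 60 mm are bare steel
- peg1 (a point): tip of turning peg 1: an upright round steel peg 12 mm thick on the divider at 18 degrees (in the stand's frame, anticlockwise from +x, at wheel angle 0; add the wheel angle), 90 mm from the wheel's axis; its tip is 106 mm above the wheel's floor, 206 mm above the bench when level; the upper 60 mm are bare steel
- peg2 (a point): tip of turning peg 2: an upright round steel peg 12 mm thick on the divider at 90 degrees (in the stand's frame, anticlockwise from +x, at wheel angle 0; add the wheel angle), 90 mm from the wheel's axis; its tip is 106 mm above the wheel's floor, 206 mm above the bench when level; the upper 60 mm are bare steel
- peg3 (a point): tip of turning peg 3: an upright round steel peg 12 mm thick on the divider at 162 degrees (in the stand's frame, anticlockwise from +x, at wheel angle 0; add the wheel angle), 90 mm from the wheel's axis; its tip is 106 mm above the wheel's floor, 206 mm above the bench when level; the upper 60 mm are bare steel
- peg4 (a point): tip of turning peg 4: an upright round steel peg 12 mm thick on the divider at 234 degrees (in the stand's frame, anticlockwise from +x, at wheel angle 0; add the wheel angle), 90 mm from the wheel's axis; its tip is 106 mm above the wheel's floor, 206 mm above the bench when level; the upper 60 mm are bare steel
- spool: spool of solder with dark flanges, 56 mm across and 40 mm tall, 0.3 kg, standing loose in one compartment of the wheel; origin at the middle of its underside
- weight: turned brass weight with a small knob, 39 mm across, 46 mm tall, loose in another compartment; origin at the middle of its underside
- jar: small clear jar with a pale lid, 47 mm across, 59 mm tall, loose in another compartment; origin at the middle of its underside
- rubber_eraser: eraser, 20 x 42 x 13 mm, in another compartment; origin at the middle of its underside
- catch_box: fixed open wooden box below the spout, outside 116 (its x) by 134 (its y) by 50 mm high, walls and floor 6 mm; origin at the middle of its underside, about 224 mm to -y of the stand's origin, turned nearly like the stand
- lid: loose wooden lid of the box, 116 (x) by 134 (y) mm, 0.16 kg, brass knob on top; origin at the middle of the underside of the 10 mm deep locating pad (96 x 114 mm) that sits inside the box's rim with 4 mm play; the board above it is 6 mm thick; on the box the origin is 40 mm above the bench, flat on the bench 0
- lid_knob (a point): middle of the lid's round brass knob, 28 mm across and 22 mm tall (its underside 24 mm, its middle 34 mm and its top 46 mm above the lid's origin) on a 16 mm stem
- mug: tea mug, a bystander on the far side of the box: round, 90 mm across, with a handle on its own -y side, 118 mm over all, 92 mm tall; origin under the middle of those
- block: wood block, a bystander, 60 x 90 x 34 mm; origin under its middle. (Not listed: the glass grinder, up to 190 mm high, fills x 0.67 to 0.88, y -0.13 to 0.18 m of the bench behind the stand; all else unlisted stands beyond x 0.75 or y -0.55)
- pliers: pliers, a bystander, 189 x 60 x 13 mm lying along its x; origin under its middle
- tape: roll of masking tape, a bystander, 92 mm across, 24 mm high; origin under its middle

How it is judged:
By the outcome, as a careful person would: the job done as asked, in the order asked, and still so for the second after the job is handed in, with the robot touching nothing.
It also fails if it takes over 72 s, if anything falls off the work surface, if the arm or the gripper's body presses on something with over 40 N, if the wrist force passes 120 N, or if a joint passes its speed limit or range.

## Working session

There is one attempt and no reset: what is moved stays moved. The work goes in short steps, Python scripts to look and compute and a tool call to move; the robot and the scene stay as the last step left them, time stands still between calls to the robot, and variables do not carry over. Pictures are saved under pics/ and viewed, at most 10 in all, crops included, and the job is handed in when it is done.

Besides the shell and the picture viewer there is one more tool, called after "Request:" as a command line: name --argument value ..., lists and objects as JSON in quotes. apply_moves: Moves the arm, as the interface text tells. Its arguments: {"type":"object","properties":{"rows":{"type":"array","items":{"type":"object","properties":{"x":{"type":"number"},"y":{"type":"number"},"z":{"type":"number"},"rx":{"type":"number"},"ry":{"type":"number"},"rz":{"type":"number"},"claw":{"type":"number"}}}},"force":{"type":"number"}},"required":["rows"]}

```bash
mkdir -p pics
cat > h.py <<'E'
import numpy as np, cv2
from bench import telemetry, imaging
def K(p):
    f=200/np.tan(np.radians(p["vfov"])/2); return np.array([[f,0,p["cx"]],[0,f,p["cy"]],[0,0,1.]])
def ext(p,st=None):
    if "rvec" in p:
        return cv2.Rodrigues(np.array(p["rvec"],float))[0],np.array(p["tvec"],float).ravel()
    from scipy.spatial.transform import Rotation as Ro
    T=np.eye(4);T[:3,:3]=Ro.from_euler('xyz',st["tcp_rot"]).as_matrix();T[:3,3]=st["tool_pos"]
    M=np.linalg.inv(T@np.array(p["T_tool_cam"]));return M[:3,:3],M[:3,3]
def ray(p,uv,z,st=None):
    R,t=ext(p,st);d=R.T@np.linalg.inv(K(p))@np.array([uv[0],uv[1],1.]);c=-R.T@t
    return c+d*(z-c[2])/d[2]
def proj(p,X,st=None):
    R,t=ext(p,st);q=(K(p)@(R@np.atleast_2d(X).T+t[:,None]));return (q[:2]/q[2]).T
def save(p,n): cv2.imwrite("pics/"+n,p["pixels"][:,:,::-1])
E
python3 - <<'E'
from h import *
s=telemetry.read_state();print(s["tool_pos"],s["tcp_rot"],s["finger_gap"])
for c in("top","scene"):
    p=imaging.read_camera(c);save(p,c+"0.png")
    R,t=ext(p);print(c,p["vfov"],(-R.T@t).round())
    for n,z in [("lid",50),("lid_knob",80),("catch_box",50),("handle",135),("spool",130),("weight",130),("jar",150),("rubber_eraser",113),("mug",50),("block",34),("pliers",8),("tape",24),("stand",12),("wheel_center",140)]+[("peg%d"%i,200) for i in range(1)]:
        for d in imaging.find_in(n,p)[:5 if n=="peg0" else 1]:
            print(n,round(d["score"],2),np.round(d["bbox"]).tolist(),ray(p,d["bbox"][:2],z).round()[:2])
E
```

```text
[ 295.20223296 -606.81419712  218.56504314] [-3.14046293e+00 -2.50198346e-05  4.52772432e-01] 0.9981131683341745
top 56.19393386289089 [ 382. -123. 1152.]
lid 0.57 [352.0, 210.0, 51.0, 43.0] [ 553. -267.]
lid_knob 0.89 [352.0, 209.0, 46.0, 40.0] [ 553. -263.]
catch_box 0.46 [351.0, 216.0, 46.0, 38.0] [ 536. -264.]
handle 0.94 [270.0, 211.0, 116.0, 85.0] [530. -31.]
spool 0.85 [254.0, 201.0, 18.0, 22.0] [558.  13.]
weight 0.66 [284.0, 236.0, 15.0, 12.0] [464. -72.]
jar 0.69 [255.0, 227.0, 16.0, 19.0] [483.   6.]
rubber_eraser 0.68 [285.0, 188.0, 15.0, 12.0] [600. -68.]
block 0.78 [428.0, 211.0, 36.0, 23.0] [ 561. -504.]
pliers 0.61 [384.0, 173.0, 36.0, 52.0] [ 684. -375.]
tape 0.77 [215.0, 236.0, 33.0, 28.0] [466. 136.]
stand 0.64 [268.0, 212.0, 117.0, 86.0] [546. -14.]
wheel_center 0.6 [276.0, 211.0, 80.0, 75.0] [530. -49.]
peg0 0.78 [275.0, 212.0, 75.0, 77.0] [518. -50.]
peg0 0.56 [351.0, 211.0, 53.0, 44.0] [ 528. -246.]
peg0 0.16 [256.0, 226.0, 17.0, 16.0] [480.  -4.]
scene 43.03429665834713 [-623.  501.  802.]
lid 0.64 [381.0, 224.0, 26.0, 26.0] [ 540. -309.]
lid_knob 0.77 [380.0, 223.0, 31.0, 23.0] [ 500. -278.]
catch_box 0.58 [292.0, 213.0, 37.0, 47.0] [749. -98.]
handle 0.53 [282.0, 219.0, 16.0, 10.0] [573.  11.]
spool 0.17 [293.0, 214.0, 43.0, 48.0] [599. -37.]
jar 0.53 [299.0, 229.0, 16.0, 19.0] [470.   6.]
rubber_eraser 0.7 [276.0, 225.0, 69.0, 63.0] [588.  24.]
block 0.85 [426.0, 215.0, 29.0, 17.0] [ 541. -489.]
pliers 0.41 [385.0, 216.0, 34.0, 14.0] [ 650. -401.]
tape 0.83 [259.0, 287.0, 30.0, 27.0] [447. 140.]
stand 0.7 [278.0, 240.0, 70.0, 99.0] [672. -13.]
wheel_center 0.96 [293.0, 215.0, 37.0, 43.0] [571. -24.]
peg0 0.93 [293.0, 212.0, 39.0, 49.0] [479.  15.]
```

Run:
```python
import cv2
a=cv2.imread("pics/top0.png")[110:310,180:480]; cv2.imwrite("pics/a.png",cv2.resize(a,(800,533),interpolation=cv2.INTER_CUBIC))
a=cv2.imread("pics/scene0.png")[150:330,200:470]; cv2.imwrite("pics/b.png",cv2.resize(a,(800,533),interpolation=cv2.INTER_CUBIC))
```

```text
(no output)
```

View pics/a.png

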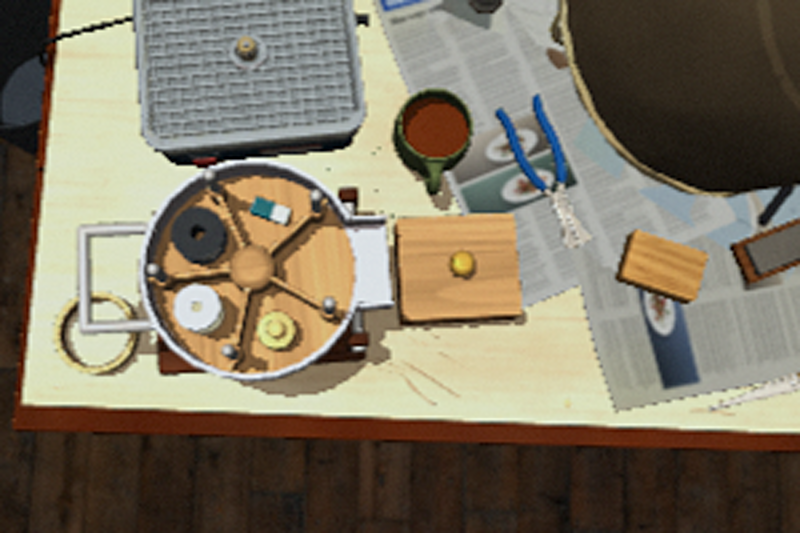

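View pics/b.png

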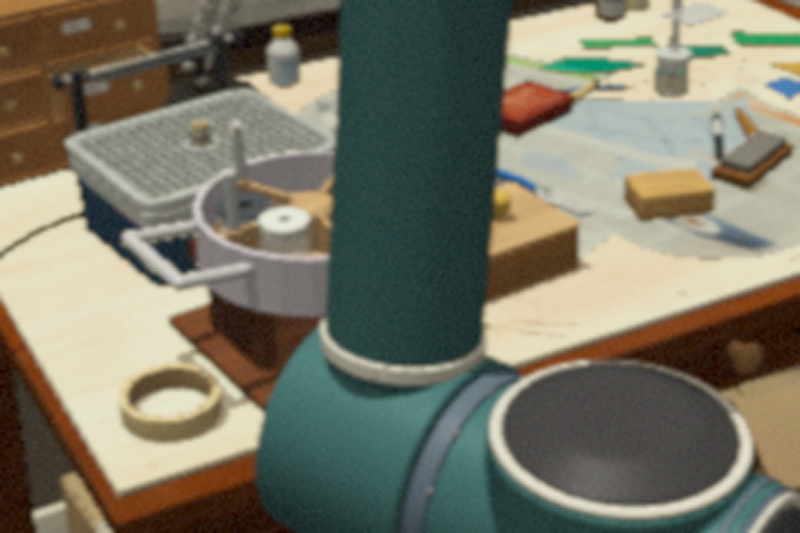

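The top view (up = +x, left = +y) shows the lid knob at crop (462,264). The peg tips are at (210,175), (318,197), (330,305), (230,352) and (153,270), and the handle bar at u≈83. The spool is up-left at (200,235). The empty compartment faces the spout, the bench is clear in front of and right of the box, and the mug is at (433,130).

```bash
cat > fit.py <<'E'
from h import *
from scipy.optimize import least_squares
def w2(st,loc):
    x,y,a=st[:3];c,s=np.cos(a),np.sin(a);loc=np.atleast_2d(loc)
    return np.c_[x+c*loc[:,0]-s*loc[:,1],y+s*loc[:,0]+c*loc[:,1],loc[:,2]]
def model(q):
    pegs=[[90*np.cos(np.radians(306+72*i)+q[3]),90*np.sin(np.radians(306+72*i)+q[3]),204] for i in range(5)]
    return w2(q,pegs+[[50,170,140],[-50,170,140],[47,-143,133],[-47,-143,133]])
E
python3 - <<'E'
from fit import *
p=imaging.read_camera("top")
f=lambda L:np.array(L)/2.667+[180,110]
obs=f([(318,197),(210,175),(153,270),(230,352),(330,305),(83,228),(83,331),(387,217),(393,305)])
best=None
for w in (0,-.3,.3):
    r=least_squares(lambda q:(proj(p,model(q))-obs).ravel(),[545,-20,0,w],loss="soft_l1")
    if best is None or r.cost<best.cost:best=r
print(best.x.round(3),best.cost);print((proj(p,model(best.x))-obs).round(1).tolist())
for n,uv,z in [("knob",(462,263),86),("c",(397,215),56),("c",(515,213),56),("c",(522,315),56),("c",(400,322),56),("mugtop",(433,127),92),("mughandle",(433,192),50),("pl",(572,247),5),("edge",(420,418),0),("edge",(200,405),0),("edge",(620,430),0),("block",(620,275),34),("tape",(96,333),24),("spool",(200,235),140),("jar",(198,308),158),("wt",(277,331),146),("plend",(560,245),5),("blk",(618,282),34)]:
    print(n,ray(p,f([uv])[0],z).round(1))
E
```

```text
[ 5.30858e+02 -4.44190e+01  9.60000e-02  5.60000e-02] 1.9079099949407576
[[-0.4, -0.2], [-0.1, 0.2], [0.0, -0.0], [-0.9, -0.1], [-0.1, -0.2], [-0.1, 1.0], [0.6, -0.9], [0.4, -0.1], [0.7, 0.5]]
knob [ 552.5 -266.3   86. ]
c [ 609.4 -196.6   56. ]
c [ 616.4 -329.9   56. ]
c [ 501.3 -337.5   56. ]
c [ 489.4 -202.4   56. ]
mugtop [ 702.6 -232.    92. ]
mughandle [ 638.7 -237.4   50. ]
pl [ 588.9 -406.9    5. ]
edge [ 386.5 -231.5    0. ]
edge [394.2  17.9   0. ]
edge [ 379.2 -461.     0. ]
block [ 553.  -454.6   34. ]
tape [469.9 134.8  24. ]
spool [564.   10.6 140. ]
jar [487.1   5.9 158. ]
wt [467.8 -72.5 146. ]
plend [ 590.8 -392.7    5. ]
blk [ 544.9 -452.1   34. ]
```

Request:
apply_moves --rows '[{"x":0.032,"y":0.0425,"rz":-2.5},{"x":0.032,"y":0.0425,"rz":-2.5},{"x":0.032,"y":0.0425,"rz":-2.5},{"x":0.032,"y":0.0425,"rz":-2.5},{"x":0.032,"y":0.0425,"rz":-2.5},{"x":0.032,"y":0.0425,"rz":-2.5},{"x":0.032,"y":0.0425,"rz":-2.5},{"x":0.032,"y":0.0425,"rz":-2.5},{},{}]'

```text
invalid input at $.rows[0]: expected keys x, y, z, rx, ry, rz, claw
```

```bash
cat > look.py <<'E'
from h import *
import sys
s=telemetry.read_state();p=imaging.read_camera("wrist");save(p,sys.argv[1])
print(round(s["time_s"],2),np.round(s["tool_pos"],1),np.round(s["tcp_rot"],3),np.round(s["force"],1),np.round(s["joint_positions"],2),s["finger_gap"],s["grasp_force"])
for a in sys.argv[2:]:
    n,z=a.split(":")
    for d in imaging.find_in(n,p)[:2]: print(n,round(d["score"],2),np.round(d["bbox"]),ray(p,d["bbox"][:2],float(z),s).round(1))
E
python3 look.py w1.png lid_knob:78
```

```text
1.65 [ 295.3 -607.   219.3] [-3.142  0.     0.453] [-1.  -0.1 -0.2] [-1.16  0.12  1.44 -0.    1.58 -0.04] 1.0050848032336055 0.0
```

View pics/w1.png

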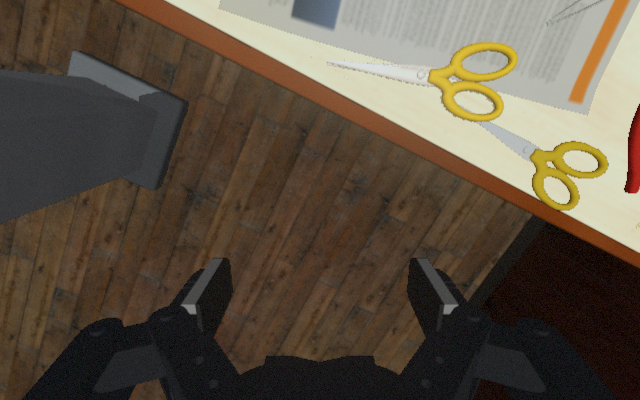

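The move was refused because every row needs all the keys, so the arm still stands at its start; the picture only shows floor, scissors and bench edge.

Request:
apply_moves --rows '[{"x":0.032,"y":0.0425,"z":0,"rx":0,"ry":0,"rz":-2.5,"claw":1},{"x":0.032,"y":0.0425,"z":0,"rx":0,"ry":0,"rz":-2.5,"claw":1},{"x":0.032,"y":0.0425,"z":0,"rx":0,"ry":0,"rz":-2.5,"claw":1},{"x":0.032,"y":0.0425,"z":0,"rx":0,"ry":0,"rz":-2.5,"claw":1},{"x":0.032,"y":0.0425,"z":0,"rx":0,"ry":0,"rz":-2.5,"claw":1},{"x":0.032,"y":0.0425,"z":0,"rx":0,"ry":0,"rz":-2.5,"claw":1},{"x":0.032,"y":0.0425,"z":0,"rx":0,"ry":0,"rz":-2.5,"claw":1},{"x":0.032,"y":0.0425,"z":0,"rx":0,"ry":0,"rz":-2.5,"claw":1},{"x":0,"y":0,"z":0,"rx":0,"ry":0,"rz":0,"claw":1},{"x":0,"y":0,"z":0,"rx":0,"ry":0,"rz":0,"claw":1}]'

```text
time_s: 3.0
tool_pos: [551.2, -267.1, 219.3]
tcp_rot: [3.141, 0.0, 0.105]
force: [0.1, 0.3, -0.0]
finger_gap: 0.998
grasp_force: 0.0
```

```bash
python3 look.py w2.png lid_knob:78
```

```text
3.0 [ 551.2 -267.1  219.3] [3.141 0.    0.105] [ 0.1  0.3 -0. ] [-0.49 -0.02  1.58 -0.    1.58  0.97] 0.997620705419454 0.0
lid_knob 0.57 [317. 172. 132. 111.] [ 563.5 -265.7   78. ]
```

View pics/w2.png

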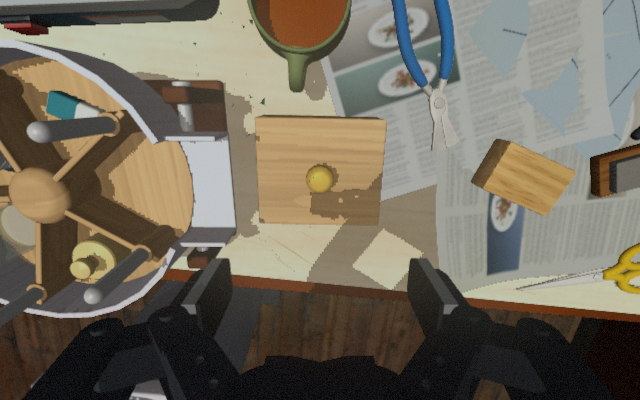

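The wrist view shows the knob at (319,179), peg 0's tip at (40,131), peg 4's tip at (92,297), and the block at (472–575, 138–215). The bench between box and front edge, lower right, is clear.

Run:
```python
from fit import *
s=telemetry.read_state();p=imaging.read_camera("wrist")
for n,uv,z in [("knob",(319,179),80),("peg0",(38,131),206),("peg4",(92,297),206),("lip",(230,136),133),("lip",(236,236),133),("blk",(472,180),34),("blk",(547,215),34),("edge",(350,290),0),("scis",(520,289),0),("pl",(437,150),5),("c",(255,116),56),("c",(385,118),56),("c",(379,224),56),("c",(259,224),56)]: print(n,ray(p,uv,z,s).round(1))
print(model([530.9,-44.4,.096,.056]).round(1).tolist())
```

```text
knob [ 557.3 -268.7   80. ]
peg0 [ 599.7 -113.2  206. ]
peg4 [ 496.4 -128.8  206. ]
lip [ 597.5 -195.5  133. ]
lip [ 513.1 -201.7  133. ]
blk [ 562.6 -443.6   34. ]
blk [ 530.  -542.9   34. ]
edge [ 380.5 -331.2    0. ]
scis [ 407.1 -570.5    0. ]
pl [ 588.7 -407.8    5. ]
c [ 609. -199.   56.]
c [ 620.6 -328.6   56. ]
c [ 506.6 -341.4   56. ]
c [ 492.7 -207.9   56. ]
[[594.2, -108.4, 204.0], [611.3, -3.9, 204.0], [517.3, 44.6, 204.0], [442.1, -29.9, 204.0], [489.6, -124.4, 204.0], [564.4, 129.6, 140.0], [464.8, 120.0, 140.0], [591.4, -182.2, 133.0], [497.8, -191.2, 133.0]]
```

Request:
apply_moves --rows '[{"x":0.005,"y":-0.001,"z":-0.04,"rx":0,"ry":0,"rz":0,"claw":1},{"x":0,"y":0,"z":-0.05,"rx":0,"ry":0,"rz":0,"claw":0.4},{"x":0,"y":0,"z":-0.04,"rx":0,"ry":0,"rz":0,"claw":0.2},{"x":0,"y":0,"z":-0.012,"rx":0,"ry":0,"rz":0,"claw":0.0},{"x":0,"y":0,"z":0,"rx":0,"ry":0,"rz":0,"claw":-0.1},{"x":0,"y":0,"z":0,"rx":0,"ry":0,"rz":0,"claw":-1},{"x":0,"y":0,"z":0,"rx":0,"ry":0,"rz":0,"claw":-1},{"x":0,"y":0,"z":0,"rx":0,"ry":0,"rz":0,"claw":-1},{"x":0,"y":0,"z":0,"rx":0,"ry":0,"rz":0,"claw":-1},{"x":0,"y":0,"z":0.004,"rx":0,"ry":0,"rz":0,"claw":-1}]' --force 40

```text
time_s: 4.4
tool_pos: [556.2, -267.9, 81.3]
tcp_rot: [-3.141, 0.0, 0.104]
force: [-0.4, 1.4, -0.1]
finger_gap: -0.0
grasp_force: 0.0
```

```bash
python3 look.py w3.png lid_knob:78
```

```text
4.4 [ 556.2 -267.9   81.3] [-3.141  0.     0.104] [-0.4  1.4 -0.1] [-0.49  0.06  1.73 -0.    1.35  0.98] -0.00016217910703098413 0.0
lid_knob 0.98 [319. 222. 223. 165.] [ 572.8 -267.6   78. ]
```

View pics/w3.png

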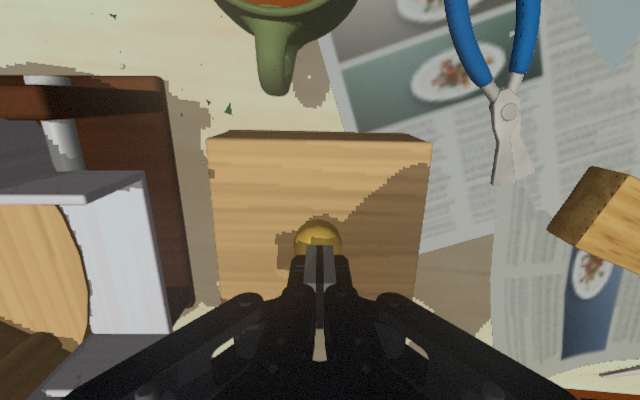

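Run:
```python
from fit import *
s=telemetry.read_state();p=imaging.read_camera("wrist")
for n,uv,z in [("knobtop",(317,222),82),("knobC",(318,244),78),("knobL",(293,245),74),("knobR",(342,245),74),("c",(207,138),56),("c",(432,144),56)]: print(n,ray(p,uv,z,s).round(1))
t=s["tool_pos"]
print(proj(p,[t,t+np.array([0,0,-17]),t+np.array([11,0,-17]),t+np.array([11,0,0])],s).round(),np.array(p["T_tool_cam"]).round(3))
```

```text
knobtop [ 574.2 -266.8   82. ]
knobC [ 559.2 -268.9   78. ]
knobL [ 555.  -254.6   74. ]
knobR [ 558.  -283.1   74. ]
c [ 609.1 -198.9   56. ]
c [ 619.4 -329.4   56. ]
[[316. 251.]
 [316. 238.]
 [318. 222.]
 [318. 233.]] [[ 1.00000e-03 -9.50000e-01 -3.12000e-01  8.06660e+01]
 [ 1.00000e+00  1.00000e-03  0.00000e+00  1.81000e+00]
 [ 0.00000e+00 -3.12000e-01  9.50000e-01 -1.54181e+02]
 [ 0.00000e+00  0.00000e+00  0.00000e+00  1.00000e+00]]
```

Run:
```python
from fit import *
p=imaging.read_camera("wrist");T=np.array(p["T_tool_cam"]);k=K(p);f=k[0,0];print(f,p["cx"],p["cy"])
d=f*85/180
for r in (260,305):
  for g in (180,):
    c=np.array([0,(r-p["cy"])/f*d,d,1]);print("open row",r,(T@c)[:3].round(1))
# shut: rays at rows, intersect x planes
for r in (245,258,262):
    v=np.array([0,(r-p["cy"])/f,1]);
    for x in (11,0):
        o=T[:3,3];D=T[:3,:3]@v;l=(x-o[0])/D[0];print("shut",r,x,(o+l*D).round(1))
```

```text
306.5904787364095 319.27966751186216 200.1458838650246
open row 260 [  8.7   1.8 -25.4]
open row 305 [-11.5   1.9 -32. ]
shut 245 11 [ 11.    1.8 -14.3]
shut 245 0 [0.  1.8 7.8]
shut 258 11 [ 11.    1.8 -27.7]
shut 258 0 [ 0.   1.8 -7.7]
shut 262 11 [ 11.    1.8 -31.3]
shut 262 0 [  0.    1.8 -11.9]
```

Lid unmoved. The jaws shut above the knob: the picture puts the real fingertips about 30 mm farther back than the stated figure. I'll go deeper in small steps and watch the force.

Request:
apply_moves --rows '[{"x":0,"y":0,"z":0.01,"rx":0,"ry":0,"rz":0,"claw":0.2},{"x":0.001,"y":-0.001,"z":0.01,"rx":0,"ry":0,"rz":0,"claw":0.2},{"x":0,"y":0,"z":0,"rx":0,"ry":0,"rz":0,"claw":0.2},{"x":0,"y":0,"z":0,"rx":0,"ry":0,"rz":0,"claw":0.2},{"x":0,"y":0,"z":-0.02,"rx":0,"ry":0,"rz":0,"claw":0.2},{"x":0,"y":0,"z":-0.006,"rx":0,"ry":0,"rz":0,"claw":0.2},{"x":0,"y":0,"z":-0.004,"rx":0,"ry":0,"rz":0,"claw":0.2}]'

```text
time_s: 5.48
tool_pos: [557.0, -268.8, 70.2]
tcp_rot: [-3.141, 0.001, 0.104]
force: [0.4, -0.4, -0.2]
finger_gap: 0.601
grasp_force: 0.0
```

```bash
python3 look.py w4.png lid_knob:78
```

```text
5.47 [ 557.  -268.8   70.2] [-3.141e+00  1.000e-03  1.040e-01] [ 0.4 -0.4 -0.2] [-0.49  0.07  1.73  0.    1.34  0.98] 0.6009919547501996 0.0
lid_knob 0.66 [316. 232. 242. 178.] [ 572.2 -267.3   78. ]
```

View pics/w4.png

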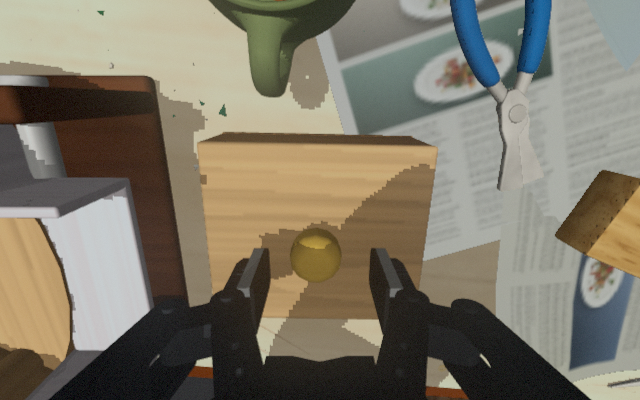

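The open jaws straddle the knob at (316,255); tips at (268,250) and (371,250) put them about 17 mm behind the TCP. I'll go down 21 mm and grip.

Request:
apply_moves --rows '[{"x":0.001,"y":0,"z":-0.007,"rx":0,"ry":0,"rz":0,"claw":0.2},{"x":0.001,"y":0,"z":-0.007,"rx":0,"ry":0,"rz":0,"claw":0.2},{"x":0,"y":0,"z":-0.006,"rx":0,"ry":0,"rz":0,"claw":0.2},{"x":0,"y":0,"z":0,"rx":0,"ry":0,"rz":0,"claw":-1},{"x":0,"y":0,"z":0,"rx":0,"ry":0,"rz":0,"claw":-1},{"x":0,"y":0,"z":0,"rx":0,"ry":0,"rz":0,"claw":-1},{"x":0,"y":0,"z":0,"rx":0,"ry":0,"rz":0,"claw":-1}]' --force 40

```text
time_s: 6.45
tool_pos: [559.3, -269.0, 51.4]
tcp_rot: [3.141, -0.0, 0.104]
force: [0.0, 0.9, -1.6]
finger_gap: 0.298
grasp_force: 39.4
```

Request:
apply_moves --rows '[{"x":0,"y":0,"z":0.005,"rx":0,"ry":0,"rz":0,"claw":-1},{"x":0,"y":0,"z":0.01,"rx":0,"ry":0,"rz":0,"claw":-1},{"x":0,"y":0,"z":0.02,"rx":0,"ry":0,"rz":0,"claw":-1},{"x":0,"y":0,"z":0.03,"rx":0,"ry":0,"rz":0,"claw":-1},{"x":-0.01,"y":-0.015,"z":0.01,"rx":0,"ry":0,"rz":0,"claw":-1},{"x":-0.02,"y":-0.03,"z":0,"rx":0,"ry":0,"rz":-2,"claw":-1},{"x":-0.025,"y":-0.038,"z":0,"rx":0,"ry":0,"rz":-2,"claw":-1},{"x":-0.025,"y":-0.038,"z":0,"rx":0,"ry":0,"rz":-1,"claw":-1},{"x":-0.016,"y":-0.022,"z":0,"rx":0,"ry":0,"rz":0,"claw":-1},{"x":-0.005,"y":-0.008,"z":0,"rx":0,"ry":0,"rz":0,"claw":-1}]'

```text
time_s: 7.7
tool_pos: [456.7, -421.5, 126.4]
tcp_rot: [3.141, 0.0, 0.014]
force: [0.0, 0.7, -1.8]
finger_gap: 0.297
grasp_force: 39.5
```

```bash
python3 look.py w5.png lid_knob:78
```

```text
7.7 [ 456.7 -421.5  126.4] [3.141 0.    0.014] [ 0.   0.7 -1.8] [-0.79  0.04  1.67 -0.    1.43  0.77] 0.2973125822647666 39.54996049404144
lid_knob 0.72 [321. 247. 263. 195.] [ 434.9 -425.    78. ]
lid_knob 0.26 [437.  56. 148. 111.] [ 563.9 -492.5   78. ]
```

View pics/w5.png

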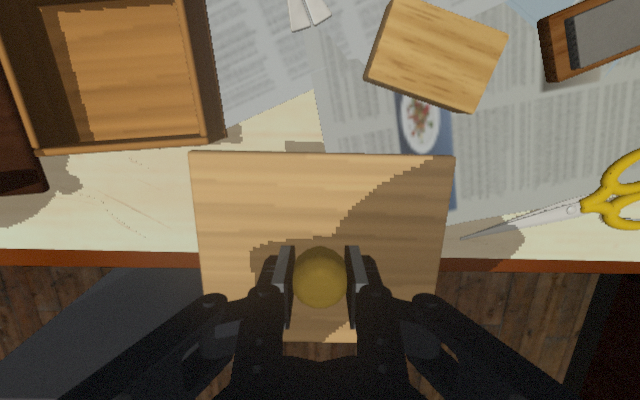

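Request:
apply_moves --rows '[{"x":0.008,"y":0,"z":-0.04,"rx":0,"ry":0,"rz":0,"claw":-1},{"x":0,"y":0,"z":-0.04,"rx":0,"ry":0,"rz":0,"claw":-1},{"x":0,"y":0,"z":-0.02,"rx":0,"ry":0,"rz":0,"claw":-1},{"x":0,"y":0,"z":-0.008,"rx":0,"ry":0,"rz":0,"claw":-1},{"x":0,"y":0,"z":-0.004,"rx":0,"ry":0,"rz":0,"claw":-1},{"x":0,"y":0,"z":-0.002,"rx":0,"ry":0,"rz":0,"claw":-1},{"x":0,"y":0,"z":0,"rx":0,"ry":0,"rz":0,"claw":-1}]'

```text
time_s: 8.68
tool_pos: [466.5, -420.2, 13.1]
tcp_rot: [3.141, -0.001, 0.016]
force: [-0.0, -0.1, -2.1]
finger_gap: 0.296
grasp_force: 39.7
```

Request:
apply_moves --rows '[{"x":0,"y":0,"z":-0.001,"rx":0,"ry":0,"rz":0,"claw":-1},{"x":0,"y":0,"z":-0.001,"rx":0,"ry":0,"rz":0,"claw":-1},{"x":0,"y":0,"z":0,"rx":0,"ry":0,"rz":0,"claw":-1}]'

```text
time_s: 9.05
tool_pos: [466.5, -420.2, 11.3]
tcp_rot: [3.141, -0.0, 0.016]
force: [-2.7, 2.5, 7.1]
finger_gap: 0.299
grasp_force: 40.4
```

Request:
apply_moves --rows '[{"x":0,"y":0,"z":0,"rx":0,"ry":0,"rz":0,"claw":0.3},{"x":0,"y":0,"z":0,"rx":0,"ry":0,"rz":0,"claw":0.3},{"x":0,"y":0,"z":0,"rx":0,"ry":0,"rz":0,"claw":0.3},{"x":0,"y":0,"z":0.02,"rx":0,"ry":0,"rz":0,"claw":0.3},{"x":0,"y":0,"z":0.05,"rx":0,"ry":0,"rz":0,"claw":0.3},{"x":0,"y":0,"z":0.05,"rx":0,"ry":0,"rz":10,"claw":0.3},{"x":0,"y":0,"z":0.05,"rx":0,"ry":0,"rz":10,"claw":0.3},{"x":0.01,"y":0.025,"z":0.05,"rx":0,"ry":0,"rz":10,"claw":0.3},{"x":0.01,"y":0.025,"z":0.02,"rx":0,"ry":0,"rz":10,"claw":0.3},{"x":0.011,"y":0.028,"z":0,"rx":0,"ry":0,"rz":10,"claw":0.3}]'

```text
time_s: 10.3
tool_pos: [497.8, -341.6, 254.4]
tcp_rot: [3.137, -0.0, 0.894]
force: [0.2, -0.8, 0.0]
finger_gap: 0.651
grasp_force: 0.0
```

Request:
apply_moves --rows '[{"x":0.012,"y":0.028,"z":0,"rx":0,"ry":0,"rz":10,"claw":0.3},{"x":0.012,"y":0.028,"z":0,"rx":0,"ry":0,"rz":10,"claw":0.3},{"x":0.012,"y":0.028,"z":0,"rx":0,"ry":0,"rz":10,"claw":0.3},{"x":0.012,"y":0.028,"z":0,"rx":0,"ry":0,"rz":10,"claw":0.3},{"x":0.012,"y":0.028,"z":0,"rx":0,"ry":0,"rz":10,"claw":0.3},{"x":0.012,"y":0.028,"z":0,"rx":0,"ry":0,"rz":10,"claw":0.3},{"x":0.012,"y":0.028,"z":0,"rx":0,"ry":0,"rz":10,"claw":0.3},{"x":0.012,"y":0.028,"z":0,"rx":0,"ry":0,"rz":10,"claw":0.3},{"x":0,"y":0,"z":0,"rx":0,"ry":0,"rz":4,"claw":0.3},{"x":0,"y":0,"z":0,"rx":0,"ry":0,"rz":0,"claw":0.3}]'

```text
time_s: 11.55
tool_pos: [593.3, -117.7, 251.6]
tcp_rot: [3.141, 0.001, 2.355]
force: [-0.1, -0.3, 0.0]
finger_gap: 0.649
grasp_force: 0.0
```

```bash
python3 look.py w6.png
python3 - <<'E'
from fit import *
p=imaging.read_camera("top");save(p,"top6.png")
for d in imaging.find_in("lid",p)[:2]:print(d["score"],d["bbox"],ray(p,d["bbox"][:2],16))
E
```

```text
11.55 [ 593.3 -117.7  251.6] [3.141e+00 1.000e-03 2.355e+00] [-0.1 -0.3  0. ] [-0.24 -0.04  1.55 -0.    1.63 -1.02] 0.6485486754731877 0.0
0.79 [401.5, 245.9, 44.6, 39.9] [ 453.92231944 -424.12290579   16.        ]
0.6 [347.2, 162.8, 24.4, 36.7] [ 709.25166424 -255.33891801   16.        ]
```

View pics/w6.png

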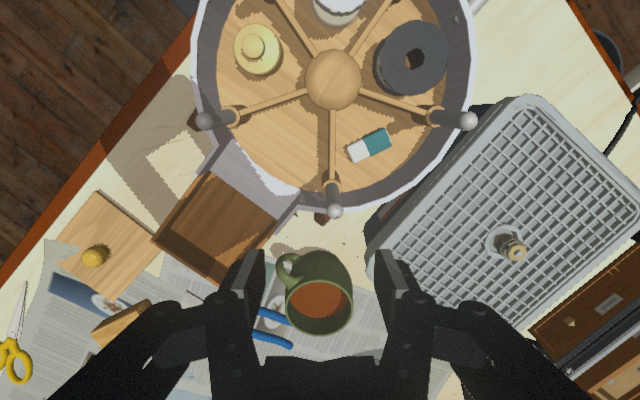

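The wrist view shows peg 0's tip at (335,211), peg 1's at (468,121), peg 4's at (205,121), and the hub at (333,80). The box is open and the lid lies flat on the bench.

Run:
```python
from fit import *
s=telemetry.read_state();p=imaging.read_camera("wrist")
obs=np.array([(335,210),(467,121),(205,121),(333,79)])
def m(q):
    M=model([*q[:2],.096,q[2]]);return np.vstack([M[[0,1,4]],[[q[0],q[1],147]]])
r=least_squares(lambda q:(proj(p,m(q),s)-obs).ravel(),[535,-47,.056]);q=r.x
print(q.round(3),r.fun.round(1));peg=m(q)[0];print("peg0",peg.round(1),"hubray",ray(p,obs[3],147,s).round(1))
print("d to peg",(peg-s["tool_pos"]).round(1))
b=np.arctan2(peg[1]-q[1],peg[0]-q[0]);print(np.degrees(b))
```

```text
[ 5.34549e+02 -4.48780e+01  5.90000e-02] [-0.3  2.2  3.7 -0.5 -3.4 -0.5 -0.   0.2]
peg0 [ 598.1 -108.6  204. ] hubray [534.5 -44.8 147. ]
d to peg [  4.9   9.6 -47. ]
-45.117580186660994
```

Request:
apply_moves --rows '[{"x":0.005,"y":0.0095,"z":0,"rx":0,"ry":0,"rz":0,"claw":0.1},{"x":0,"y":0,"z":-0.01,"rx":0,"ry":0,"rz":0,"claw":0.1},{"x":0,"y":0,"z":-0.03,"rx":0,"ry":0,"rz":0,"claw":0.1},{"x":0,"y":0,"z":-0.03,"rx":0,"ry":0,"rz":0,"claw":0.1},{"x":0,"y":0,"z":-0.02,"rx":0,"ry":0,"rz":0,"claw":0.1},{"x":0,"y":0,"z":-0.006,"rx":0,"ry":0,"rz":0,"claw":0.1},{"x":0,"y":0,"z":0,"rx":0,"ry":0,"rz":0,"claw":-1},{"x":0,"y":0,"z":0,"rx":0,"ry":0,"rz":0,"claw":-1},{"x":0,"y":0,"z":0,"rx":0,"ry":0,"rz":0,"claw":-1},{"x":0,"y":0,"z":0,"rx":0,"ry":0,"rz":0,"claw":-1}]' --force 40

```text
time_s: 13.0
tool_pos: [598.8, -108.6, 155.5]
tcp_rot: [3.141, 0.002, 2.355]
force: [0.4, -0.4, 7.0]
finger_gap: 0.126
grasp_force: 39.3
```

Run:
```python
from fit import *
s=telemetry.read_state();print(s["tool_pos"],s["finger_gap"],s["grasp_force"],s["force"])
c=np.array([534.5,-44.9]);t=np.array(s["tool_pos"])[:2];b0=np.arctan2(*(t-c)[::-1]);print(np.degrees(b0),np.hypot(*(t-c)))
tot=-2.5133-.059;n=15
for T in (tot,):
    a=b0+np.linspace(0,T,n+1);P=90*np.c_[np.cos(a),np.sin(a)];print(np.degrees(T)/n);print(np.diff(P,axis=0).round(1).tolist())
```

```text
[ 598.77307531 -108.58471061  155.51646511] 0.12630356901580506 39.25344541668892 [ 0.44560462 -0.41246397  6.96150335]
-44.73654923402477 90.48077461384533
-9.825462242766777
[[-11.7, -10.0], [-13.3, -7.8], [-14.4, -5.4], [-15.1, -2.9], [-15.4, -0.3], [-15.2, 2.4], [-14.6, 4.9], [-13.6, 7.3], [-12.1, 9.5], [-10.3, 11.5], [-8.2, 13.1], [-5.8, 14.3], [-3.3, 15.1], [-0.7, 15.4], [1.9, 15.3]]
```

Request:
apply_moves --rows '[{"x":-0.0117,"y":-0.01,"z":0,"rx":0,"ry":0,"rz":-9.8,"claw":-1},{"x":-0.0133,"y":-0.0078,"z":0,"rx":0,"ry":0,"rz":-9.8,"claw":-1},{"x":-0.0144,"y":-0.0054,"z":0,"rx":0,"ry":0,"rz":-9.8,"claw":-1},{"x":-0.0151,"y":-0.0029,"z":0,"rx":0,"ry":0,"rz":-9.8,"claw":-1},{"x":-0.0154,"y":-0.0003,"z":0,"rx":0,"ry":0,"rz":-9.8,"claw":-1},{"x":0,"y":0,"z":0,"rx":0,"ry":0,"rz":0,"claw":-1}]'

```text
time_s: 13.75
tool_pos: [527.9, -134.9, 155.5]
tcp_rot: [3.14, 0.0, 1.497]
force: [-2.7, 1.2, 7.3]
finger_gap: 0.126
grasp_force: 39.7
```

Request:
apply_moves --rows '[{"x":-0.0152,"y":0.0024,"z":0,"rx":0,"ry":0,"rz":-9.8,"claw":-1},{"x":-0.0146,"y":0.0049,"z":0,"rx":0,"ry":0,"rz":-9.8,"claw":-1},{"x":-0.0136,"y":0.0073,"z":0,"rx":0,"ry":0,"rz":-9.8,"claw":-1},{"x":-0.0121,"y":0.0095,"z":0,"rx":0,"ry":0,"rz":-9.8,"claw":-1},{"x":-0.0103,"y":0.0115,"z":0,"rx":0,"ry":0,"rz":-9.8,"claw":-1},{"x":-0.0082,"y":0.0131,"z":0,"rx":0,"ry":0,"rz":-9.8,"claw":-1},{"x":-0.0058,"y":0.0143,"z":0,"rx":0,"ry":0,"rz":-9.8,"claw":-1},{"x":-0.0033,"y":0.0151,"z":0,"rx":0,"ry":0,"rz":-9.8,"claw":-1},{"x":-0.0007,"y":0.0154,"z":0,"rx":0,"ry":0,"rz":-9.8,"claw":-1},{"x":0.0019,"y":0.0153,"z":0,"rx":0,"ry":0,"rz":-9.8,"claw":-1}]'

```text
time_s: 15.0
tool_pos: [444.1, -25.9, 155.4]
tcp_rot: [3.14, 0.005, -0.217]
force: [-27.8, 0.5, 18.6]
finger_gap: 0.128
grasp_force: 41.1
```

Run:
```python
from fit import *
s=telemetry.read_state();print(s["tool_pos"],s["tcp_rot"],s["force"])
p=imaging.read_camera("top");save(p,"top7.png")
a=p["pixels"][160:280,200:380,::-1];cv2.imwrite("pics/c.png",cv2.resize(a,(800,533),interpolation=cv2.INTER_CUBIC))
for n in("spool","catch_box"):
  for d in imaging.find_in(n,p)[:2]:print(n,d["score"],d["bbox"],ray(p,d["bbox"][:2],140))
```

```text
[444.0713089  -25.92770917 155.4277526 ] [ 3.13983695  0.00510371 -0.21665884] [-27.80516001   0.5250608   18.57057034]
spool 0.85 [298.0, 210.2, 15.0, 19.8] [ 534.50675262 -107.86217936  140.        ]
spool 0.52 [353.0, 211.4, 45.4, 44.9] [ 536.13452188 -258.48382557  140.        ]
catch_box 0.9 [351.4, 212.8, 49.0, 43.7] [ 532.11604613 -254.11754941  140.        ]
```

View pics/c.png

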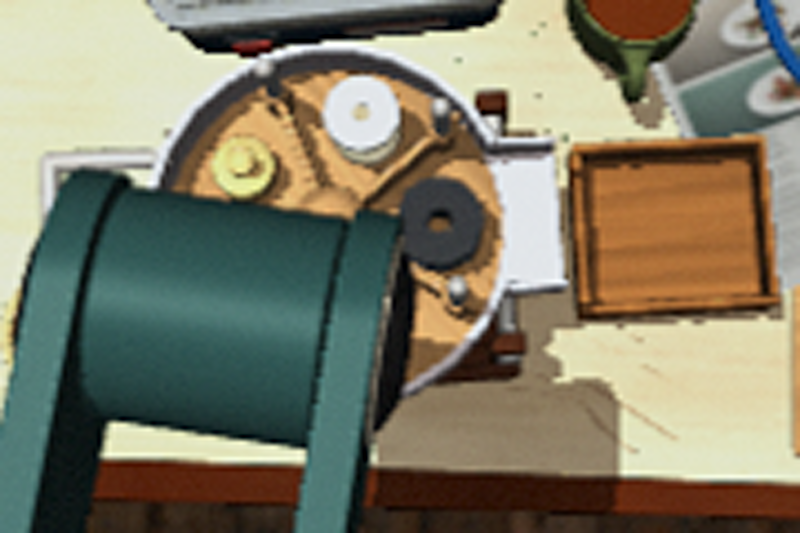

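The spool at crop (440,222) now faces the spout between pegs (440,108) and (458,292).

Run:
```python
from fit import *
p=imaging.read_camera("top")
obs=np.array([(440,104),(458,289),(263,68)])*[180/800,120/533]+[200,160]
for fx in(0,1):
    fn=lambda q:(proj(p,model([530.9+q[1],-44.4+q[2],.096,q[0]]))[[2,1,3]]-obs).ravel()
    g=lambda q:np.r_[fn(q),q[1:]*.3]
    r=least_squares(g if fx else lambda q:fn([q[0],0,0]),[-2.5,0,0] if fx else [-2.5]);print(r.x,r.fun.round(1))
```

```text
[-2.4740359] [ 0.2  0.7  0.3 -0.4  0.   0.3]
[-2.47810315  0.49809854  0.47708225] [ 0.1  0.6  0.  -0.5 -0.   0.   0.1  0.1]
```

Request:
apply_moves --rows '[{"x":-0.003,"y":0.0025,"z":0,"rx":0,"ry":0,"rz":0,"claw":-1},{"x":0,"y":0,"z":0,"rx":0,"ry":0,"rz":0,"claw":-1},{"x":0,"y":0,"z":0,"rx":0,"ry":0,"rz":0,"claw":0.1},{"x":0,"y":0,"z":0,"rx":0,"ry":0,"rz":0,"claw":0.1},{"x":0,"y":0,"z":0,"rx":0,"ry":0,"rz":0,"claw":0.1},{"x":0,"y":0,"z":0.02,"rx":0,"ry":0,"rz":0,"claw":0.1},{"x":0,"y":0,"z":0.04,"rx":0,"ry":0,"rz":0,"claw":0.1},{"x":0,"y":0,"z":0.04,"rx":0,"ry":0,"rz":0,"claw":0.1},{"x":0.01,"y":0.02,"z":0,"rx":0,"ry":0,"rz":6,"claw":0.1},{"x":0.01,"y":0.02,"z":0,"rx":0,"ry":0,"rz":6,"claw":0.1}]'

```text
time_s: 16.45
tool_pos: [463.9, 16.8, 256.4]
tcp_rot: [3.142, -0.002, 0.002]
force: [-0.2, -0.7, 0.5]
finger_gap: 0.548
grasp_force: 0.0
```

Request:
apply_moves --rows '[{"x":0.02,"y":0.035,"z":0,"rx":0,"ry":0,"rz":6,"claw":0.1},{"x":0.02,"y":0.035,"z":0,"rx":0,"ry":0,"rz":0,"claw":0.0},{"x":0.015,"y":0.035,"z":0,"rx":0,"ry":0,"rz":0,"claw":0.0},{"x":0,"y":0,"z":0,"rx":0,"ry":0,"rz":0,"claw":0.0}]'

```text
time_s: 16.95
tool_pos: [519.0, 123.2, 255.1]
tcp_rot: [-3.141, 0.0, 0.106]
force: [0.1, 0.1, -0.2]
finger_gap: 0.503
grasp_force: 0.0
```

```bash
python3 look.py w8.png
```

```text
16.95 [519.  123.2 255.1] [-3.141  0.     0.106] [ 0.1  0.1 -0.2] [ 0.19 -0.2   1.69  0.    1.65  1.65] 0.5027073461546787 0.0
```

View pics/w8.png

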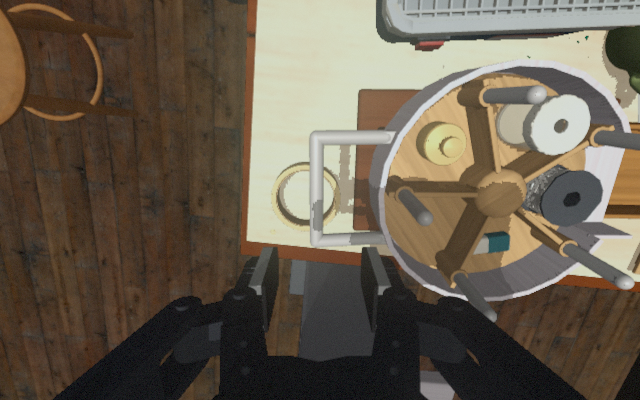

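The handle bar runs vertically in the wrist view from (317,133) to (317,243). The spool faces the spout, and the tape lies well below.

Run:
```python
from fit import *
s=telemetry.read_state();p=imaging.read_camera("wrist")
print("bar",ray(p,(317,188),140,s),ray(p,(317,133),140,s),ray(p,(317,243),140,s))
obs=np.array([(539,94),(425,217),(489,313),(625,281)])
def f(q):
    M=model(q);return (np.vstack([proj(p,M[[3,4,0,1]],s)[[0,2,1,3]],])-obs).ravel()
for idx in ([3,4,0,1],[3,0,4,1],[2,3,4,0]):pass
M=model([534,-45,.1,-2.49]);print(proj(p,M,s).round())
```

```text
bar [522.61757799 122.82104033 140.        ] [571.64318541 127.9349431  140.        ] [467.54793533 117.0766791  140.        ]
[[492. 320.]
 [629. 283.]
 [677. 145.]
 [535.  96.]
 [424. 223.]
 [315. 139.]
 [315. 243.]
 [665. 143.]
 [631. 239.]]
```

Request:
apply_moves --rows '[{"x":0,"y":-0.0005,"z":-0.05,"rx":0,"ry":0,"rz":0,"claw":0.0},{"x":0,"y":0,"z":-0.05,"rx":0,"ry":0,"rz":0,"claw":0.0},{"x":0,"y":0,"z":-0.03,"rx":0,"ry":0,"rz":0,"claw":0.0},{"x":0,"y":0,"z":-0.018,"rx":0,"ry":0,"rz":0,"claw":0.0},{"x":0,"y":0,"z":0,"rx":0,"ry":0,"rz":0,"claw":-1},{"x":0,"y":0,"z":0,"rx":0,"ry":0,"rz":0,"claw":-1},{"x":0,"y":0,"z":0,"rx":0,"ry":0,"rz":0,"claw":-1},{"x":0,"y":0,"z":0,"rx":0,"ry":0,"rz":0,"claw":-1}]' --force 50

```text
time_s: 18.05
tool_pos: [518.0, 125.7, 108.5]
tcp_rot: [-3.132, -0.001, 0.106]
force: [-10.8, 44.1, 1.6]
finger_gap: 0.132
grasp_force: 49.7
```

Run:
```python
import numpy as np
a0=np.arctan2(45,275);y=.1
for st in (.05,.04):
    a=np.r_[np.arange(0,.96,st)];r=279*np.cos(a0+a);z=279*np.sin(a0+a)
    for i in range(len(a)-1):
        dr=r[i+1]-r[i];print(round(a[i+1],2),"x %.1f y %.1f z %.1f"%(-np.sin(y)*dr,np.cos(y)*dr,z[i+1]-z[i]),end="; ")
    print()
```

```text
0.05 x 0.3 y -2.6 z 13.7; 0.1 x 0.3 y -3.3 z 13.6; 0.15 x 0.4 y -3.9 z 13.4; 0.2 x 0.5 y -4.6 z 13.2; 0.25 x 0.5 y -5.2 z 12.9; 0.3 x 0.6 y -5.9 z 12.6; 0.35 x 0.7 y -6.5 z 12.3; 0.4 x 0.7 y -7.1 z 12.0; 0.45 x 0.8 y -7.7 z 11.6; 0.5 x 0.8 y -8.3 z 11.2; 0.55 x 0.9 y -8.8 z 10.8; 0.6 x 0.9 y -9.3 z 10.3; 0.65 x 1.0 y -9.8 z 9.8; 0.7 x 1.0 y -10.3 z 9.3; 0.75 x 1.1 y -10.8 z 8.8; 0.8 x 1.1 y -11.2 z 8.3; 0.85 x 1.2 y -11.6 z 7.7; 0.9 x 1.2 y -11.9 z 7.1; 0.95 x 1.2 y -12.3 z 6.5; 
0.04 x 0.2 y -2.0 z 11.0; 0.08 x 0.2 y -2.4 z 10.9; 0.12 x 0.3 y -2.9 z 10.8; 0.16 x 0.3 y -3.3 z 10.7; 0.2 x 0.4 y -3.7 z 10.5; 0.24 x 0.4 y -4.1 z 10.4; 0.28 x 0.5 y -4.5 z 10.2; 0.32 x 0.5 y -5.0 z 10.0; 0.36 x 0.5 y -5.3 z 9.8; 0.4 x 0.6 y -5.7 z 9.6; 0.44 x 0.6 y -6.1 z 9.3; 0.48 x 0.6 y -6.5 z 9.1; 0.52 x 0.7 y -6.8 z 8.8; 0.56 x 0.7 y -7.2 z 8.5; 0.6 x 0.8 y -7.5 z 8.2; 0.64 x 0.8 y -7.8 z 7.9; 0.68 x 0.8 y -8.1 z 7.6; 0.72 x 0.8 y -8.4 z 7.3; 0.76 x 0.9 y -8.7 z 6.9; 0.8 x 0.9 y -9.0 z 6.6; 0.84 x 0.9 y -9.2 z 6.2; 0.88 x 1.0 y -9.5 z 5.8; 0.92 x 1.0 y -9.7 z 5.4;
```

Request:
apply_moves --rows '[{"x":-0.001,"y":0.003,"z":0,"rx":0,"ry":0,"rz":0,"claw":-1},{"x":0.0002,"y":-0.002,"z":0.011,"rx":0,"ry":0,"rz":0,"claw":-1},{"x":0.0002,"y":-0.0024,"z":0.0109,"rx":0,"ry":0,"rz":0,"claw":-1},{"x":0.0003,"y":-0.0029,"z":0.0108,"rx":0,"ry":0,"rz":0,"claw":-1},{"x":0.0003,"y":-0.0033,"z":0.0107,"rx":0,"ry":0,"rz":0,"claw":-1},{"x":0.0004,"y":-0.0037,"z":0.0105,"rx":0,"ry":0,"rz":0,"claw":-1}]'

```text
time_s: 18.8
tool_pos: [519.3, 111.4, 162.7]
tcp_rot: [-3.138, -0.003, 0.105]
force: [0.5, 17.0, -0.4]
finger_gap: 0.133
grasp_force: 48.8
```

Request:
apply_moves --rows '[{"x":0.0004,"y":-0.0031,"z":0.0104,"rx":0,"ry":0,"rz":0,"claw":-1},{"x":0.0005,"y":-0.0045,"z":0.0102,"rx":0,"ry":0,"rz":0,"claw":-1},{"x":0.0005,"y":-0.005,"z":0.01,"rx":0,"ry":0,"rz":0,"claw":-1},{"x":0.0005,"y":-0.0053,"z":0.0098,"rx":0,"ry":0,"rz":0,"claw":-1},{"x":0.0006,"y":-0.0057,"z":0.0096,"rx":0,"ry":0,"rz":0,"claw":-1},{"x":0,"y":0,"z":0,"rx":0,"ry":0,"rz":0,"claw":-1}]'

```text
time_s: 19.55
tool_pos: [521.8, 86.8, 213.2]
tcp_rot: [-3.139, -0.003, 0.104]
force: [-0.3, 12.2, 1.0]
finger_gap: 0.131
grasp_force: 49.4
```

```bash
cat > sp.py <<'E'
from h import *
import sys
p=imaging.read_camera("top");save(p,sys.argv[1])
for n in("spool","jar","weight","rubber_eraser"):
  for d in imaging.find_in(n,p)[:2]:print(n,round(d["score"],2),np.round(d["bbox"]))
E
python3 sp.py t9.png
```

```text
spool 0.89 [304. 212.  18.  24.]
jar 0.91 [289. 186.  25.  18.]
jar 0.51 [304. 211.  21.  20.]
weight 0.67 [263. 193.  16.  15.]
weight 0.63 [282. 208.  98.  86.]
rubber_eraser 0.55 [287. 232.  18.   9.]
```

Request:
apply_moves --rows '[{"x":0.0006,"y":-0.0061,"z":0.0093,"rx":0,"ry":0,"rz":0,"claw":-1},{"x":0,"y":0,"z":0,"rx":0,"ry":0,"rz":0,"claw":-1},{"x":0.0006,"y":-0.0065,"z":0.0091,"rx":0,"ry":0,"rz":0,"claw":-1},{"x":0,"y":0,"z":0,"rx":0,"ry":0,"rz":0,"claw":-1},{"x":0.0007,"y":-0.0068,"z":0.0088,"rx":0,"ry":0,"rz":0,"claw":-1},{"x":0,"y":0,"z":0,"rx":0,"ry":0,"rz":0,"claw":-1},{"x":0,"y":0,"z":0,"rx":0,"ry":0,"rz":0,"claw":-1}]'

```text
time_s: 20.68
tool_pos: [523.7, 67.9, 240.3]
tcp_rot: [-3.139, -0.004, 0.105]
force: [-1.2, 12.8, 3.6]
finger_gap: 0.131
grasp_force: 49.8
```

```bash
python3 sp.py t10.png
```

```text
spool 0.55 [308. 210.  22.  20.]
spool 0.5 [289. 207.  80.  78.]
jar 0.58 [297. 185.  23.  19.]
jar 0.29 [401. 245.  46.  38.]
weight 0.65 [271. 194.  19.  18.]
weight 0.46 [429. 211.  34.  28.]
```

Not out yet; continuing gently.

Request:
apply_moves --rows '[{"x":0.0007,"y":-0.0072,"z":0.0085,"rx":0,"ry":0,"rz":0,"claw":-1},{"x":0,"y":0,"z":0,"rx":0,"ry":0,"rz":0,"claw":-1},{"x":0.0008,"y":-0.0075,"z":0.0082,"rx":0,"ry":0,"rz":0,"claw":-1},{"x":0,"y":0,"z":0,"rx":0,"ry":0,"rz":0,"claw":-1},{"x":0,"y":0,"z":0,"rx":0,"ry":0,"rz":0,"claw":-1},{"x":0,"y":0,"z":0,"rx":0,"ry":0,"rz":0,"claw":-1},{"x":0,"y":0,"z":0,"rx":0,"ry":0,"rz":0,"claw":-1}]'

```text
time_s: 21.8
tool_pos: [525.2, 53.4, 257.4]
tcp_rot: [-3.138, -0.005, 0.105]
force: [-0.3, 15.2, 7.4]
finger_gap: 0.132
grasp_force: 50.1
```

```bash
python3 sp.py t11.png
```

```text
spool 0.81 [345. 215.  12.  16.]
jar 0.65 [342. 161.  33.  39.]
jar 0.55 [300. 185.  24.  22.]
weight 0.71 [273. 193.  16.  17.]
rubber_eraser 0.59 [302. 232.  14.   9.]
rubber_eraser 0.45 [401. 243.  44.  38.]
```

The spool is now at about (345,215), within the box's outline. Lowering gently back along the same arc.

Request:
apply_moves --rows '[{"x":-0.0008,"y":0.008,"z":-0.0082,"rx":0,"ry":0,"rz":0,"claw":-1},{"x":-0.0007,"y":0.0072,"z":-0.0085,"rx":0,"ry":0,"rz":0,"claw":-1},{"x":-0.0007,"y":0.0068,"z":-0.0088,"rx":0,"ry":0,"rz":0,"claw":-1},{"x":-0.0006,"y":0.0065,"z":-0.0091,"rx":0,"ry":0,"rz":0,"claw":-1},{"x":-0.0006,"y":0.0061,"z":-0.0093,"rx":0,"ry":0,"rz":0,"claw":-1},{"x":-0.0006,"y":0.0057,"z":-0.0096,"rx":0,"ry":0,"rz":0,"claw":-1},{"x":-0.0005,"y":0.0053,"z":-0.0098,"rx":0,"ry":0,"rz":0,"claw":-1},{"x":-0.0005,"y":0.005,"z":-0.01,"rx":0,"ry":0,"rz":0,"claw":-1},{"x":-0.0005,"y":0.0045,"z":-0.0102,"rx":0,"ry":0,"rz":0,"claw":-1},{"x":-0.0004,"y":0.0036,"z":-0.0104,"rx":0,"ry":0,"rz":0,"claw":-1}]'

```text
time_s: 23.3
tool_pos: [519.3, 111.7, 162.1]
tcp_rot: [-3.14, -0.003, 0.104]
force: [-1.6, 9.2, 0.6]
finger_gap: 0.131
grasp_force: 51.7
```

Request:
apply_moves --rows '[{"x":-0.0004,"y":0.0037,"z":-0.0105,"rx":0,"ry":0,"rz":0,"claw":-1},{"x":-0.0003,"y":0.0033,"z":-0.0107,"rx":0,"ry":0,"rz":0,"claw":-1},{"x":-0.0003,"y":0.0029,"z":-0.0108,"rx":0,"ry":0,"rz":0,"claw":-1},{"x":-0.0002,"y":0.0016,"z":-0.007,"rx":0,"ry":0,"rz":0,"claw":-1},{"x":-0.0001,"y":0.001,"z":-0.005,"rx":0,"ry":0,"rz":0,"claw":-1},{"x":-0.0001,"y":0.0008,"z":-0.004,"rx":0,"ry":0,"rz":0,"claw":-1},{"x":0,"y":0.0005,"z":-0.003,"rx":0,"ry":0,"rz":0,"claw":-1},{"x":0,"y":0,"z":0,"rx":0,"ry":0,"rz":0,"claw":-1}]'

```text
time_s: 24.3
tool_pos: [517.9, 125.4, 110.8]
tcp_rot: [-3.14, -0.002, 0.104]
force: [-1.0, 9.8, -2.1]
finger_gap: 0.128
grasp_force: 52.8
```

Request:
apply_moves --rows '[{"x":0,"y":0.0004,"z":-0.001,"rx":0,"ry":0,"rz":0,"claw":-1},{"x":0,"y":0.0003,"z":-0.001,"rx":0,"ry":0,"rz":0,"claw":-1},{"x":0,"y":0,"z":-0.0005,"rx":0,"ry":0,"rz":0,"claw":-1},{"x":0,"y":0,"z":0,"rx":0,"ry":0,"rz":0,"claw":-1}]'

```text
time_s: 24.8
tool_pos: [517.9, 125.8, 108.4]
tcp_rot: [-3.14, -0.002, 0.104]
force: [-1.4, 6.6, -3.7]
finger_gap: 0.127
grasp_force: 52.8
```

Request:
apply_moves --rows '[{"x":0,"y":0,"z":-0.001,"rx":0,"ry":0,"rz":0,"claw":-1},{"x":0,"y":0,"z":-0.0005,"rx":0,"ry":0,"rz":0,"claw":-1},{"x":0,"y":0,"z":0,"rx":0,"ry":0,"rz":0,"claw":-1}]'

```text
time_s: 25.18
tool_pos: [517.9, 126.0, 107.4]
tcp_rot: [-3.14, -0.002, 0.104]
force: [-3.3, 8.8, 2.1]
finger_gap: 0.129
grasp_force: 53.2
```

Down on its rest (force sign changed). Releasing, rising clear, and checking.

Request:
apply_moves --rows '[{"x":0,"y":0,"z":0,"rx":0,"ry":0,"rz":0,"claw":-0.3},{"x":0,"y":0,"z":0,"rx":0,"ry":0,"rz":0,"claw":-0.1},{"x":0,"y":0,"z":0,"rx":0,"ry":0,"rz":0,"claw":-0.1},{"x":0,"y":0,"z":0.02,"rx":0,"ry":0,"rz":0,"claw":-0.1},{"x":0,"y":0,"z":0.05,"rx":0,"ry":0,"rz":0,"claw":-0.1},{"x":0,"y":0,"z":0.06,"rx":0,"ry":0,"rz":0,"claw":-0.1},{"x":-0.02,"y":0,"z":0.05,"rx":0,"ry":0,"rz":0,"claw":-0.1},{"x":-0.05,"y":0,"z":0.02,"rx":0,"ry":0,"rz":0,"claw":-0.1},{"x":-0.05,"y":0,"z":0,"rx":0,"ry":0,"rz":0,"claw":-0.1},{"x":0,"y":0,"z":0,"rx":0,"ry":0,"rz":0,"claw":-0.1}]'

```text
time_s: 26.42
tool_pos: [395.5, 125.1, 308.1]
tcp_rot: [-3.141, -0.005, 0.105]
force: [-0.4, -0.9, -0.4]
finger_gap: 0.448
grasp_force: 0.0
```

Run:
```python
from h import *
p=imaging.read_camera("top");save(p,"t12.png")
for n,z in (("spool",46),("jar",150),("weight",140),("rubber_eraser",113),("catch_box",50),("lid",16),("mug",92),("block",34),("pliers",8),("tape",24),("handle",135)):
  for d in imaging.find_in(n,p)[:1]:print(n,round(d["score"],2),np.round(d["bbox"]),ray(p,d["bbox"][:2],z).round())
m=imaging.cut_out("spool",p)[0]["pixels"];ys,xs=np.nonzero(m);print("spool px",xs.min(),xs.max(),ys.min(),ys.max())
a=imaging.cut_out("catch_box",p)[0]["bbox"];print(a)
print("dark mean",p["pixels"][m].mean(0))
# model: level lip & handle vs earlier picture difference
q=cv2.imread("pics/top0.png")[:,:,::-1].astype(int);d=np.abs(q-p["pixels"]).sum(2)
for nm,(c0,c1,r0,r1) in dict(spout=(312,328,190,226),mug=(327,358,140,184),block=(408,448,192,226),pliers=(364,405,144,205),tape=(198,235,215,252)).items():print(nm,d[r0:r1,c0:c1].mean().round(1))
s=telemetry.read_state();print(s["tool_pos"],s["force"])
```

```text
spool 0.6 [346. 216.  13.  18.] [ 536. -252.   46.]
jar 0.83 [287. 190.  16.  21.] [588. -76. 150.]
weight 0.6 [262. 198.  14.  17.] [564. -10. 140.]
catch_box 0.68 [352. 213.  52.  43.] [ 545. -267.   50.]
lid 0.92 [400. 245.  50.  39.] [ 457. -420.   16.]
mug 0.94 [342. 162.  32.  43.] [ 689. -233.   92.]
block 0.69 [430. 210.  33.  23.] [ 563. -510.   34.]
pliers 0.98 [384. 173.  35.  53.] [ 683. -372.    8.]
tape 0.71 [216. 235.  34.  28.] [470. 134.  24.]
handle 0.62 [269. 210. 114.  86.] [533. -29. 135.]
spool px 340 355 206 222
[352.2, 210.5, 47.0, 45.2]
dark mean [137.40163934 132.37704918 123.98360656]
spout 4.6
mug 5.9
block 6.2
pliers 18.0
tape 17.2
[397.56498273 125.1103589  305.11898539] [ 1.47283489  0.18579572 -0.04627629]
```

```bash
python3 look.py w13.png rubber_eraser:113 spool:46 jar:150
python3 - <<'E'
from h import *
p=imaging.read_camera("top")
for n in("rubber_eraser","spool"):
  for d in imaging.cut_out(n,p)[:3]:
    m=d["pixels"];print(n,round(d["score"],2),np.round(d["bbox"]),m.sum())
P=p["pixels"].astype(int)
t=(P[:,:,1]-P[:,:,0]>25)&(P[:,:,2]-P[:,:,0]>25);ys,xs=np.nonzero(t[150:280,230:385]);print("teal",len(xs),(xs+230).tolist()[:40],(ys+150).tolist()[:40])
sub=P[188:234:3,328:378:3].mean(2).astype(int)
for r in sub:print(*r)
E
```

```text
27.12 [397.6 125.1 305.1] [3.142 0.    0.104] [ 1.5  0.2 -0. ] [ 0.24 -0.47  1.81 -0.    1.8   1.71] 0.4501000244500685 0.0
rubber_eraser 0.78 [522. 127.  44.  22.] [472.6 -93.4 113. ]
rubber_eraser 0.7 [518.  83. 244. 165.] [516.7 -75.4 113. ]
spool 0.84 [623.  80.  35.  49.] [ 541.4 -244.8   46. ]
jar 0.57 [554.  11.  73.  19.] [573.5 -66.3 150. ]
rubber_eraser 0.52 [347. 213.  12.  17.] 235
spool 0.71 [348. 217.  10.  17.] 231
teal 183 [380, 381, 382, 366, 367, 368, 381, 382, 383, 366, 367, 368, 381, 382, 383, 367, 368, 369, 381, 382, 383, 384, 367, 368, 369, 370, 382, 383, 384, 368, 369, 370, 382, 383, 384, 369, 370, 371, 383, 384] [150, 150, 150, 151, 151, 151, 151, 151, 151, 152, 152, 152, 152, 152, 152, 153, 153, 153, 153, 153, 153, 153, 154, 154, 154, 154, 154, 154, 154, 155, 155, 155, 155, 155, 155, 156, 156, 156, 156, 156]
210 206 208 208 207 200 109 215 188 132 76 80 77 75 67 121 169
210 206 208 167 163 155 154 144 138 129 103 111 118 120 106 158 170
97 50 42 30 24 21 18 18 18 19 22 20 20 23 46 164 159
65 47 48 48 100 46 92 93 94 91 91 90 98 99 31 177 161
31 40 111 107 108 108 106 105 106 106 103 103 93 97 22 124 172
30 47 118 108 101 102 101 103 102 103 105 104 105 110 21 137 159
39 57 107 105 71 93 95 102 52 117 116 115 114 119 22 132 159
41 68 111 110 28 170 155 170 181 58 109 109 108 110 23 143 163
61 84 80 113 25 181 213 214 204 49 109 103 104 100 37 110 157
84 88 89 116 47 162 212 206 198 49 100 95 97 97 47 108 167
92 98 78 104 58 126 174 157 158 42 114 113 109 111 63 81 157
92 102 80 111 91 80 86 90 78 41 104 99 102 102 84 77 169
101 107 75 102 106 51 77 107 108 54 115 119 119 120 101 73 178
104 127 62 110 106 103 76 84 79 89 95 117 103 103 106 97 163
115 39 58 52 50 46 32 26 13 30 38 52 80 84 100 108 158
109 151 196 199 150 191 193 189 194 198 196 202 203 203 205 205 206
```

The spool lies in the box and the eraser, jar and weight are still in the wheel. The bystanders haven't moved, the lid is on the bench and the gripper is clear, so I'm handing in.

```bash
python3 -c "
from bench import job_done
print(job_done())"
```

```text
the job is handed in; nothing more can be done
None
```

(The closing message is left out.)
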